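Set the foil-length stop to its marked notch

TASK

On the strip-length gauge, push the sliding stop along its rail with your fingertips, gently and without gripping it, until it clicks into the notch opposite the tall index pin and its pointer lines up with that pin. Do not run it past that notch; it will click through any earlier notch on the way. Then draw your fingers clear, and leave everything else on the worktop where it is.

Things in the scene. Friction and masses are not known exactly. Their poses are not given: they have to be found in the camera images.
- gauge: Fixed gauge: grey base plate 124 (x) by 320 (y) by 12 mm, origin at the centre of its underside, on the worktop. An aluminium rail (22 mm wide, 300 mm long, top 26 mm above the worktop, end blocks 28 mm high) runs along the gauge's y axis through its centre. Its top has three notches, 12 mm wide, at y = -40, +5 and +50 mm in the gauge frame.
- length_stop: The sliding stop: grey block on the rail, 46 mm across it (x), 40 mm along it (y), 29 to 63 mm above the worktop, with narrow skirts beside the rail. Origin on the rail line at worktop height, under the block's middle; axes as the gauge's. Slides only along the gauge's y, from -95 to +85 mm; starts near the -y end before all notches, so push it towards +y. Mass about 400 g, varied.
- stop_push_face (a point): Centre of the stop's flat -y face, the one to push: 20 mm from the block's middle, 48 mm above the worktop. Face 46 mm wide, 34 mm high; free room behind it for fingertips 30 mm or more above the worktop. Sliding takes about 1.5 N, pushing it out of a notch 5 to 8 N.
- stop_pointer (a point): Tip of the small steel pointer on the stop's +x side, 41 mm from the rail line, 33.5 mm above the worktop, at the middle of the block's length.
- stop_plunger (a joint): How far the stop's sprung plunger (8 mm steel stem standing 4 mm out of its collar on the block's top) has dropped, in m: 0.0003 on the plain rail, about 0.003 in a notch's middle. In a notch it draws the stop the last 2 mm or more to the notch's middle by itself, so the push drops to nothing from about 4 mm before it.
- index_pin: The tall steel index pin, fixed in one of three holes 51 mm from the rail line on its +x side, each exactly opposite a notch. 8 mm thick, head 11 mm, top 56 mm above the worktop. Origin at the middle of its foot, 12 mm above the worktop; axes as the gauge's. With the stop in the marked notch, pointer and pin have the same y in the gauge's frame.
- plug_a: One of two low steel plugs (16 mm wide, 5 mm high) that fill the other two holes, 51 mm from the rail line on its +x side. Fixed. Origin at the middle of its foot, 12 mm above the worktop.
- plug_b: The other low steel plug, the same.
- dye_bottle: Loose brown dye bottle with black cap, 43 mm across, 117 mm high, standing beyond the gauge, about 115 mm from the rail line. Leave alone. Origin at the centre of its underside.
- timer: Loose white kitchen timer, 63 mm across, 36 mm high, beyond the gauge. Leave alone. Origin at the centre of its underside.
- section_clip: Loose black hair clip, 13x81x14 mm, on the robot's side of the gauge. Leave alone. Origin at the middle of its underside.
- pen: Loose pen, 11x145x9 mm, lying beyond the gauge. Leave alone. Origin at the middle of its underside.
- tint_bowl: Loose pink tint bowl with an ear, 128x154x58 mm, to the right of the gauge. Leave alone. Origin on its underside.
- cream_tube: Loose cream tube, 45x156x30 mm, to the left behind the gauge. Leave alone. Origin on its underside.

How it is judged:
By the outcome, as a careful person would: the job done as asked, in the order asked, and still so for the second after the job is handed in, with the robot touching nothing.
It also fails if it takes over 54 s, if anything falls off the work surface, if the arm or the gripper's body presses on something with over 40 N, if the wrist force passes 120 N, or if a joint passes its speed limit or range.

ROBOT

A 6-joint arm with a two-finger parallel gripper is mounted at the origin on a cart in front of the work surface, level with it; the furniture and walls round the work are solid. World frame = base frame: x ahead of the robot, y to its left, z up, the work surface at z = 0. Lengths are in mm, angles in rad, forces in N, time in s.
With the tool pointing down it reaches from about 325 to 850 mm from the base axis. Payload 4.4 kg.
Tool frame: the origin (TCP) lies between the finger pads; the fingertips stand 25 mm ahead of it and the grasp point (between the pads) lies 6 mm ahead of it (env.finger_overhang is the distance from the TCP to the fingertips, in mm); z points along the fingers, y is the line along which they close (so a half turn about z gives the same grasp; the last joint's range is limited). The gripper opens to 94 mm and grips with 3 to 60 N. Pads are 16 mm wide; open, the fingers measure 119 mm over their backs; the gripper's body (75 mm by 177 mm) begins 78 mm behind the grasp point.
Start: joints at [-1.294, 0.207, 1.542, -0, 1.393, -0.15], TCP at [238.015, -523.427, 230.447] pointing down, gripper open.
Joint ranges: [-2.73, 2.73], [-0.86, 2.22], [0.23, 2.46], [-1.11, 4.25], [0.08, 2.63], [-2.82, 2.82]. Speed limits (rad/s): [2.79, 2.79, 3.14, 3.14, 3.14, 3.14].

INTERFACE

Orientations are given as a unit quaternion [w, x, y, z].
In Python, from cell import env, eyes, job gives the robot as it stands. The module is installed in compiled form; this text tells all that it offers. Calls block until the motion is done:
- env.move_ptp(position, orientation): joint-space move of the TCP to a pose.
- env.move_straight(position, rotation=None, v=150, until_force=None): straight line of the TCP; rotation=None keeps the orientation; v is the mean speed in mm/s. With until_force (N) it stops when the force on the tool has changed by that much, and returns True; else False.
- env.movej(angles): joint-space move.
- env.set_gripper(opening): opening from 0.0 (shut) to 1.0 (fully open); the grip force is fixed at half the most; returns when the fingers have stopped.
- env.hold(seconds).
- env.inverse_kinematics(position, orientation): joint angles nearest the present ones, or None.
- eyes.camera(name): name is "scene" or "top" or "wrist"; returns the picture (420x560x3 uint8, blue, green, red); there is no depth.
- eyes.camera_info(name): a dict with "fx", "fy", "cx", "cy" (pixels), "camera_from_world" (4x4, takes a point from world to camera coordinates); the wrist camera has in their place "T_tool_cam" (4x4, takes a point from camera to tool coordinates, whose origin is the TCP and whose axes are the flange's). Camera axes: x right, y down, z forward; pixel columns grow to the right and rows downward; lengths in mm; the calibration is good to about 2 mm. A picture is of the moment at which its call begins: read the wrist's pose just before it. camera_info takes no time and is no camera call.
A pose or a line that the arm cannot do raises env.MotionError and nothing moves.
- job.hand_in(): hands the job in; it is judged then, once.
Readings, each from a call of its own:
- env.read_time(): time.
- env.read_joint_pos(): joint angles.
- env.read_joint_vel(): joint speeds.
- env.read_joint_efforts(): joint torques, N m.
- env.read_tcp_pos(): TCP position.
- env.read_orientation(): TCP orientation.
- env.read_contact_force(): force on the tool from outside, world axes, zero at the start.
- env.read_wrist_torque(): the same for the moment, N m.
- env.read_gripper_width(): opening from 0.0 (shut) to 1.0 (fully open).
- env.read_grip_force(): force on a finger pad.
Only numpy, scipy, OpenCV 4.12 (cv2) and the standard library are available. Lean on these libraries where they do the work, as an engineer would, in place of code of your own. Each camera call takes 0.05 s, during which the arm holds its last target. There are 200 camera calls.

## Working session

There is one attempt and no reset: what is moved stays moved. The work goes in short steps, each a Python script; the robot and the scene stay as the last script left them, time stands still between calls to the robot, and variables do not carry over. Pictures are saved under pics/ and viewed, at most 10 in all, crops included, and the job is handed in when it is done.

```bash
mkdir -p pics
python3 - <<'E'
from cell import env,eyes
import cv2
for n in("scene","top"):
    cv2.imwrite(f"pics/{n}0.png",eyes.camera(n)); i=eyes.camera_info(n); print(n,i)
print(eyes.camera_info("wrist"),env.read_orientation(),env.read_time(),env.finger_overhang)
E
```

```text
scene {'fx': 536.3858400364221, 'fy': 536.3858400364221, 'cx': 276.29406167458563, 'cy': 211.71068613605598, 'camera_from_world': array([[-8.63348910e-01, -5.04441290e-01,  1.29477781e-02,
         5.04786007e+02],
       [-2.68477898e-01,  4.37470286e-01, -8.58218718e-01,
         1.71211161e+02],
       [ 4.27256689e-01, -7.44418386e-01, -5.13120832e-01,
         1.42925452e+03],
       [ 0.00000000e+00,  0.00000000e+00,  0.00000000e+00,
         1.00000000e+00]])}
top {'fx': 476.91212722367527, 'fy': 476.91212722367527, 'cx': 275.5560146617217, 'cy': 210.41098153670708, 'camera_from_world': array([[-1.11889740e-02, -9.99923303e-01, -5.30998559e-03,
         7.42621321e+01],
       [-9.97157391e-01,  1.15534131e-02, -7.44557343e-02,
         5.65748591e+02],
       [ 7.45113721e-02,  4.46180810e-03, -9.97210182e-01,
         1.15905578e+03],
       [ 0.00000000e+00,  0.00000000e+00,  0.00000000e+00,
         1.00000000e+00]])}
{'fx': 313.8319399473488, 'fy': 313.8319399473488, 'cx': 276.98922522192066, 'cy': 208.02589370289152, 'T_tool_cam': array([[ 5.38112728e-04, -9.63931630e-01, -2.66149439e-01,
         7.76787056e+01],
       [ 9.99999607e-01,  7.06191761e-04, -5.35819496e-04,
        -1.30732659e+00],
       [ 7.04445901e-04, -2.66149046e-01,  9.63931631e-01,
        -1.54878537e+02],
       [ 0.00000000e+00,  0.00000000e+00,  0.00000000e+00,
         1.00000000e+00]])} [-9.99691127e-04  9.77313854e-01  2.11793826e-01 -8.40508230e-05] 0.1 25.0
```

View pics/top0.png

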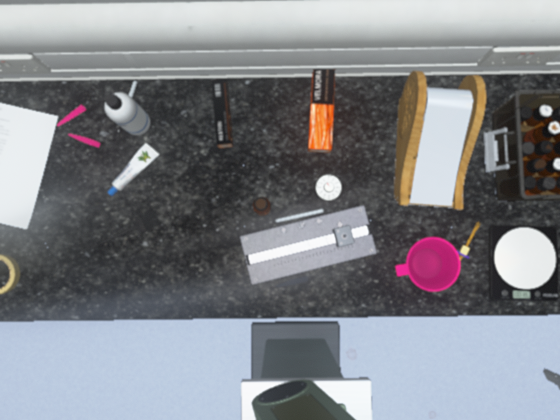

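View pics/scene0.png

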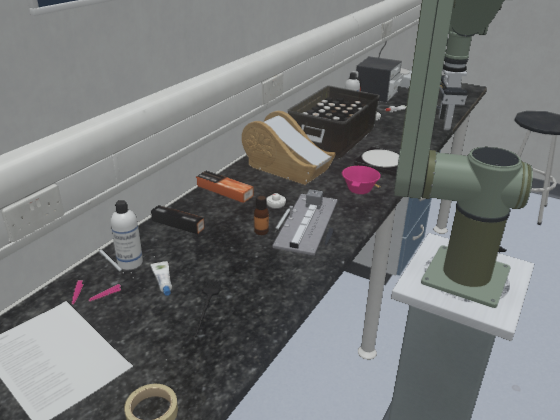

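The top view shows the gauge centred near (308,245), with the rail running from (248,260) to (369,231) and the stop at (345,236). Gauge +y points image-left and slightly down. The pin is not clear at this scale, so I'll zoom in and measure roughly.

```bash
cat > h.py <<'E'
import numpy as np, cv2
from scipy.spatial.transform import Rotation as R
from cell import env,eyes
def cam(n):
    i=eyes.camera_info(n); K=np.array([[i["fx"],0,i["cx"]],[0,i["fy"],i["cy"]],[0,0,1]])
    if n=="wrist":
        q=env.read_orientation(); T=np.eye(4); T[:3,:3]=R.from_quat(np.r_[q[1:],q[0]]).as_matrix(); T[:3,3]=env.read_tcp_pos()
        W=np.linalg.inv(T@i["T_tool_cam"])
    else: W=i["camera_from_world"]
    return K,W
def cast(c,px,z):
    K,W=c; d=W[:3,:3].T@np.linalg.solve(K,np.r_[px,1]); o=-W[:3,:3].T@W[:3,3]
    return o+d*(z-o[2])/d[2]
def proj(c,p):
    K,W=c; v=K@(W[:3,:3]@p+W[:3,3]); return v[:2]/v[2]
def quat(x_axis):  # tool down, tool x along given world dir
    x=np.r_[x_axis,0]/np.linalg.norm(x_axis); z=np.array([0,0,-1.]); m=np.c_[x,np.cross(z,x),z]
    q=R.from_matrix(m).as_quat(); return np.r_[q[3],q[:3]]
E
python3 - <<'E'
from h import *
a=cv2.imread("pics/top0.png"); c=cam("top")
cv2.imwrite("pics/crop.png",cv2.resize(a[195:295,230:385],None,fx=5,fy=5,interpolation=cv2.INTER_CUBIC))
for p in((248,260),(369,231)): print(cast(c,p,26))
print(cast(c,(345,236),63)); print(R.from_quat(np.roll(env.read_orientation(),-1)).as_matrix())
E
```

```text
[445.3210304 136.5765302  26.       ]
[ 512.87296581 -160.99368933   26.        ]
[500.56680461 -96.67298355  63.        ]
[[ 9.10286736e-01  4.13977913e-01 -5.87744885e-04]
 [ 4.13978249e-01 -9.10284751e-01  1.91842108e-03]
 [ 2.59168751e-04 -1.98962687e-03 -9.99997987e-01]]
```

View pics/crop.png

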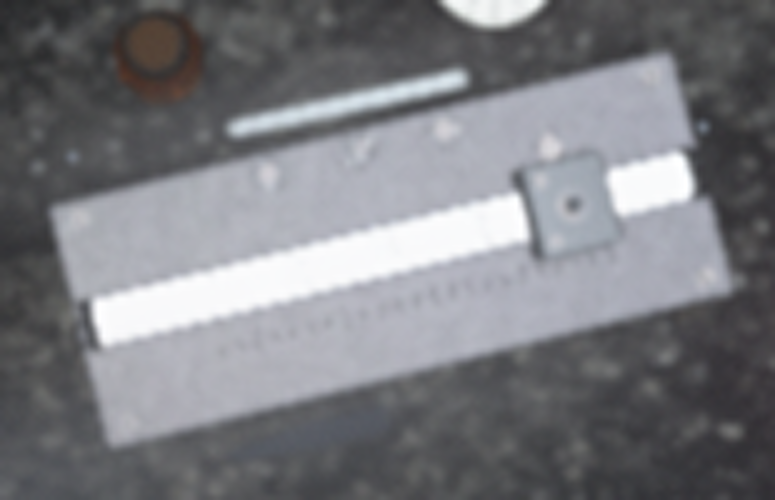

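The crop shows the stop top at (572,205), the pointer at (550,145) and the pin/plugs at (268,175), (362,150) and (445,128). I'll take a wrist view to tell the pin from the plugs.

Run:
```python
from h import *
C=np.array([479,-12.]); gy=np.array([-.221,.975]); gy/=np.linalg.norm(gy)
p=C-130*gy
env.set_gripper(0.0)
env.move_ptp([*p,200],quat(gy))
np.save("wc.npy",np.array(cam("wrist"),dtype=object),allow_pickle=True)
cv2.imwrite("pics/w1.png",eyes.camera("wrist"))
print(env.read_time(),env.read_tcp_pos(),env.read_contact_force())
```

```text
3.2833 [ 507.69000431 -139.87508336  200.1298926 ] [0.36497597 0.91036266 0.25491018]
```

View pics/w1.png

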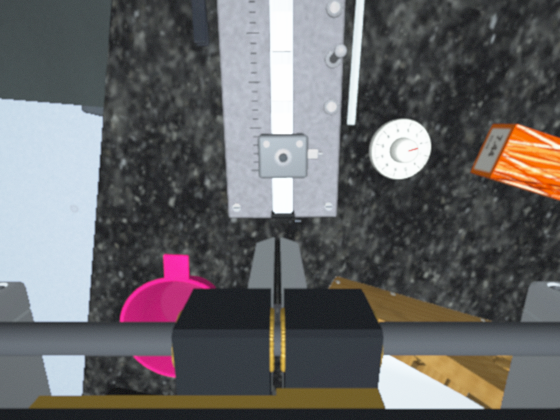

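The wrist view shows the pin in the middle hole, with its head at (340,50) and foot near (331,60). The plugs are at (331,107) and (335,8), the stop top at (283,157) and the pointer tip at (320,154). So the target is the +5 notch, and the stop has to click through the -40 notch first.

```bash
python3 - <<'E'
from h import *
K,W=np.load("wc.npy",allow_pickle=True); c=(np.array(K,float),np.array(W,float))
a=cv2.imread("pics/w1.png")
# rail edges: bright pixels
m=cv2.inRange(a[:,:,:],(215,215,215),(255,255,255)); m[:,:255]=0;m[:,310:]=0
ctr=[];
for r in list(range(3,130))+list(range(182,205)):
    x=np.where(m[r])[0]
    if len(x)>8: ctr.append(cast(c,((x[0]+x[-1])/2,r),26)[:2])
ctr=np.array(ctr); vx,vy,x0,y0=cv2.fitLine(ctr.astype(np.float32),cv2.DIST_HUBER,0,.01,.01).ravel()
g=np.array([vx,vy])*np.sign(vy); gx=np.array([g[1],-g[0]]); print("rail dir",g,"pt",x0,y0,len(ctr))
L=np.array([x0,y0])
names=dict(pin=((340,50),56),plugA=((331,107),17),plugB=((335,8),17),stop=((283,157),63),ptr=((320,154),33.5),scr1=((236,207),12),scr2=((329,206.5),12))
for n,(p,z) in names.items():
    w=cast(c,p,z)[:2]; print(n,w.round(1),"across",((w-L)@gx).round(1),"along",((w-L)@g).round(1))
# same in top cam (full-image px from crop)
t=cam("top")
for n,(p,z) in dict(pin=((362,150),45),plugA=((445,128),17),plugB=((268,175),17),stop=((572,205),65),ptr=((550,145),33.5)).items():
    w=cast(t,(230+p[0]/5,195+p[1]/5),z)[:2]; print("top",n,w.round(1),((w-L)@gx).round(1),((w-L)@g).round(1))
# plate end edge -y: dark/grey transition along column 260 & 310
E
python3 - <<'E'
import cv2
a=cv2.imread("pics/w1.png"); cv2.imwrite("pics/w1c.png",cv2.resize(a[0:220,220:360],None,fx=2.7,fy=2.7,interpolation=cv2.INTER_CUBIC))
E
```

```text
rail dir [-0.23047434  0.9730784 ] pt 483.1881 -12.410463 150
pin [530.5   7.5] across 50.7 along 8.5
plugA [541.2 -36.7] across 50.9 along -37.0
plugB [521.2  50.7] across 51.5 along 52.6
stop [502.8 -92.5] across 0.6 along -82.4
ptr [539.9 -84.3] across 38.6 along -83.0
scr1 [ 465.6 -164.2] across -52.1 along -143.6
scr2 [ 568.2 -140.4] across 53.2 along -144.1
top pin [528.6   3.2] 47.8 4.7
top plugA [540.3 -39.6] 49.3 -39.6
top plugB [518.   48.5] 47.9 51.2
top stop [500.5 -95. ] -2.1 -84.3
top ptr [530.5 -89.3] 28.4 -85.7
```

View pics/w1c.png

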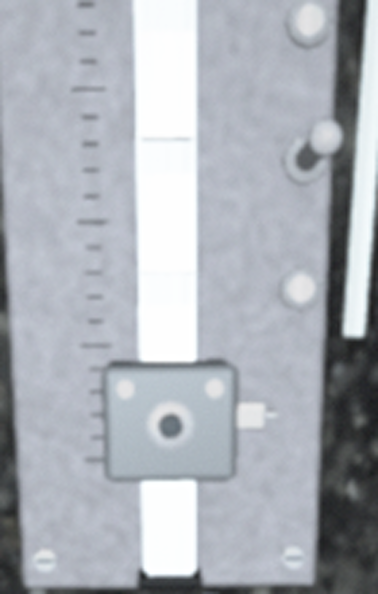

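The plugs are 89.6 mm apart (90 expected) and 51 mm off the rail (51 expected). The pin sits midway between them. That gives a target of about +7.9 along the rail, and the stop is at about -82.7. I'll come down behind the stop, touch it, and push in steps while logging force, using the first notch as a check on position.

```bash
cat >> h.py <<'E'
g=np.array([-0.23047434,0.9730784]); L=np.array([483.1881,-12.4105])
def P(s,z=65): return [*(L+s*g),z]
def S(): return (env.read_tcp_pos()[:2]-L)@g
def F(): return -(env.read_contact_force()[:2]@g)
E
python3 - <<'E'
from h import *
env.move_straight(P(-134,200),quat(g),v=100)
env.move_straight(P(-134,65),v=100)
env.hold(.2); f0=F(); print("f0",f0,env.read_tcp_pos())
hit=env.move_straight(P(-103),v=15,until_force=1.2); print("hit",hit,S(),F()-f0,env.read_time())
s=S()
env.move_straight(P(-80),v=25); print(S(),F()-f0,env.read_time())
for s in np.arange(-78.5,-60,1.5):
    env.move_straight(P(s),v=15); print(round(S(),2),round(F()-f0,2),round(env.read_time(),2))
np.save("f0.npy",f0)
E
```

```text
f0 -0.08388897224875055 [ 514.4342638  -142.96787253   65.52524602]
hit True -112.4603050697378 0.19305672085230147 6.5667
-79.8004468022265 2.3233782235706233 8.0167
-78.19 1.16 8.27
-76.85 1.52 8.52
-75.51 2.31 8.77
-73.59 0.93 9.02
-72.05 -0.26 9.27
-70.48 0.1 9.52
-69.25 -0.06 9.77
-67.89 -0.3 10.02
-67.13 2.66 10.27
-65.34 2.96 10.52
-63.07 1.6 10.77
-61.67 1.26 11.02
-60.02 1.46 11.27
```

The first notch shows clearly: no force from about -72 to -68, then contact again at about -67.5. The second notch should therefore be met again at about -22.5. I'll approach it in 1 mm steps and stop once the force goes.

Run:
```python
from h import *
f0=float(np.load("f0.npy"))
env.move_straight(P(-32),v=20); print(S(),F()-f0,env.read_time())
n=0
for s in np.arange(-31,-23.4,1):
    env.move_straight(P(s),v=10); f=F()-f0; print(round(S(),2),round(f,2),round(env.read_time(),2))
    n=n+1 if f<.5 else 0
    if n>=3: break
env.hold(.3); print(S(),F()-f0)
np.save("wc2.npy",np.array(cam("wrist"),dtype=object),allow_pickle=True)
cv2.imwrite("pics/w2.png",eyes.camera("wrist"))
```

```text
-32.0650759299233 3.66334584119832 12.8417
-30.83 2.64 13.09
-29.56 0.92 13.34
-28.51 0.76 13.59
-27.73 0.45 13.84
-26.61 0.72 14.09
-25.81 0.02 14.34
-24.89 0.48 14.59
-23.92 -0.22 14.84
-24.00922201705864 0.6491594717243683
```

View pics/w2.png

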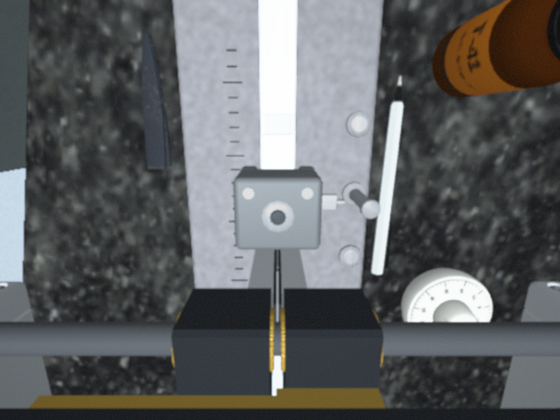

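The pointer tip at about (345,201) lines up with the pin (foot at (352,190), head at (371,209)), and the force has dropped away. I'll draw back, lift, and check.

Run:
```python
from h import *
env.move_straight(P(-60),v=60)
env.move_straight(P(-60,180),v=120)
env.hold(.3)
c=cam("wrist"); a=eyes.camera("wrist")
np.savez("wc3.npz",K=c[0],W=c[1]); cv2.imwrite("pics/w3.png",a)
for s in (7.9,): print("ptr exp",proj(c,np.r_[L+s*g+41*np.array([g[1],-g[0]]),33.5]),proj(c,np.r_[L+s*g,63]))
cv2.imwrite("pics/w3c.png",cv2.resize(a[60:210,220:420],None,fx=4,fy=4,interpolation=cv2.INTER_CUBIC)); print(env.read_time())
```

```text
ptr exp [321.65745791 134.04614445] [277.69050553 135.27685859]
17.4
```

View pics/w3c.png

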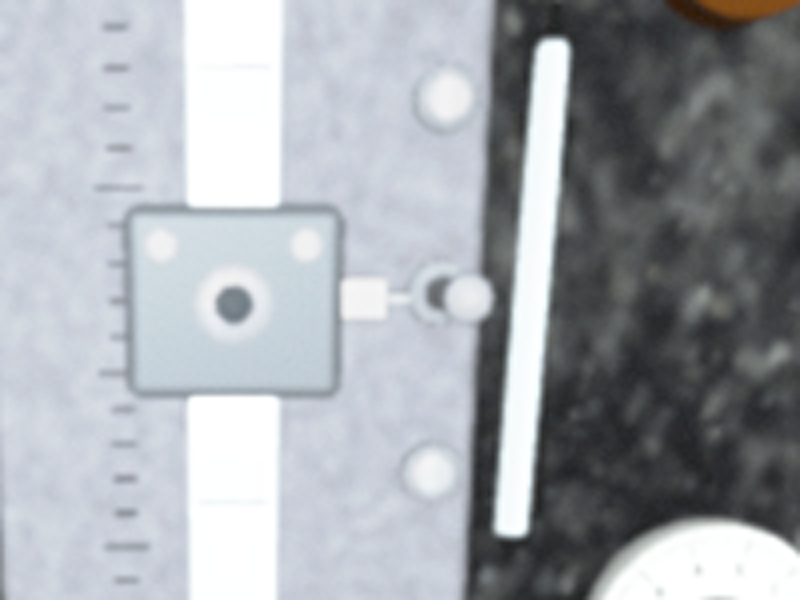

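The pointer (y≈298 in the crop) points straight at the pin (foot at y≈294, head at y≈298). I'll check that numerically and hand in if it agrees.

Run:
```python
from h import *
from cell import job
d=np.load("wc3.npz"); c=(d["K"],d["W"])
v={}
for n,(p,z) in dict(pin=((468,298),56),plugB=((445,98),17),plugA=((430,472),17),ptr=((405,298),33.5),stop=((234,304),67)).items():
    w=cast(c,(220+p[0]/4,60+p[1]/4),z)[:2]; v[n]=(w-L)@g; print(n,v[n].round(2))
if abs(v["ptr"]-(v["plugA"]+v["plugB"])/2)<2: print(job.hand_in())
```

```text
pin 8.32
plugB 52.98
plugA -36.39
ptr 7.49
stop 7.47
the job is handed in; nothing more can be done
None
```

The stop is in the notch opposite the index pin (the middle one), with its pointer in line with the pin to within about 1 mm by camera; the fingers are clear, nothing else was touched on purpose, and the job is handed in at about 17 s on the robot's clock.

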